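# Change the broken blade in the set

## Task

One of the three scraper blades in the wooden blade case has a corner of its cutting edge broken off: turn its turn button aside, take that blade out and lay it flat in the blue bin, while the two sound blades stay locked in their places. Then take the new blade of the same pattern from the packing, lay it flat and straight in the empty seat with its notch over the pin and its cutting edge the same way as the others, and turn the button back squarely across it. Lay blades down rather than dropping them, and leave the other spare, the valve and the flange alone.

Things in the scene. Friction and masses are not known exactly. Their poses are not given: they have to be found in the camera images.
- case: wooden blade tray, fixed, 230 (x) x 290 (y) mm, board 8 mm thick, rim 20 mm high; origin: centre of its underside. Two bearers, 20 mm wide, run along y at x = -50 and +30 mm, tops 22 mm above the bench; three blades lie across them, 80 mm apart in y, notches to -x, cutting edges to +x, with 14 mm of free height under them between the bearers
- pin1 (a point): foot of the steel locating pin of seat 1 (case frame x = -51, y = +80 mm), at the height of the bearer's top, 22 mm above the bench; pin 8 mm in diameter, 5 mm high, its upper 2 mm tapered to 5 mm. A blade lying right has its origin 51 mm in the case's +x from here and its underside at this height
- pin2 (a point): foot of the steel locating pin of seat 2 (case frame x = -51, y = 0 mm), at the height of the bearer's top, 22 mm above the bench; pin 8 mm in diameter, 5 mm high, its upper 2 mm tapered to 5 mm. A blade lying right has its origin 51 mm in the case's +x from here and its underside at this height
- pin3 (a point): foot of the steel locating pin of seat 3 (case frame x = -51, y = -80 mm), at the height of the bearer's top, 22 mm above the bench; pin 8 mm in diameter, 5 mm high, its upper 2 mm tapered to 5 mm. A blade lying right has its origin 51 mm in the case's +x from here and its underside at this height
- button1 (a joint): turn button of seat 1: flat steel bar on an upright pivot 81 mm in the case's +x and 40 mm in its +y from pin1. At 0 (stop, locked) it points to the case's -y, across its blade, 2 mm clear; grows anticlockwise seen from above; at 1.57 it points to +x, clear of the blade; stop at 1.8. Stays where left, friction 0.05 N m. Bar 14 mm wide, top 35 mm above the bench, free end 52 mm from the pivot
- button2 (a joint): turn button of seat 2: flat steel bar on an upright pivot 81 mm in the case's +x and 40 mm in its +y from pin2. At 0 (stop, locked) it points to the case's -y, across its blade, 2 mm clear; grows anticlockwise seen from above; at 1.57 it points to +x, clear of the blade; stop at 1.8. Stays where left, friction 0.05 N m. Bar 14 mm wide, top 35 mm above the bench, free end 52 mm from the pivot
- button3 (a joint): turn button of seat 3: flat steel bar on an upright pivot 81 mm in the case's +x and 40 mm in its +y from pin3. At 0 (stop, locked) it points to the case's -y, across its blade, 2 mm clear; grows anticlockwise seen from above; at 1.57 it points to +x, clear of the blade; stop at 1.8. Stays where left, friction 0.05 N m. Bar 14 mm wide, top 35 mm above the bench, free end 52 mm from the pivot
- stud1 (a point): middle of the grip stud of turn button 1, 40 mm from its pivot: an upright steel post 12 mm in diameter and 20 mm high on the bar, from 35 to 55 mm above the bench; moves with the button
- stud2 (a point): middle of the grip stud of turn button 2, 40 mm from its pivot: an upright steel post 12 mm in diameter and 20 mm high on the bar, from 35 to 55 mm above the bench; moves with the button
- stud3 (a point): middle of the grip stud of turn button 3, 40 mm from its pivot: an upright steel post 12 mm in diameter and 20 mm high on the bar, from 35 to 55 mm above the bench; moves with the button
- broken: the broken blade, in one of the three seats at the start: flat steel blade 120 x 40 x 6 mm, about 0.22 kg. Origin: centre of its underside; +x runs along its length to the bevelled cutting edge on one short end (x = 60 mm); the other short end has a notch in its middle, 13 mm wide, 18 mm deep, open to -x; z up. Missing at the cutting end: the +y corner, 22 x 20 mm
- sound_a: sound blade, in another of the three seats: flat steel blade 120 x 40 x 6 mm, about 0.22 kg. Origin: centre of its underside; +x runs along its length to the bevelled cutting edge on one short end (x = 60 mm); the other short end has a notch in its middle, 13 mm wide, 18 mm deep, open to -x; z up. 
- sound_b: sound blade, in another of the three seats: flat steel blade 120 x 40 x 6 mm, about 0.22 kg. Origin: centre of its underside; +x runs along its length to the bevelled cutting edge on one short end (x = 60 mm); the other short end has a notch in its middle, 13 mm wide, 18 mm deep, open to -x; z up. 
- new_blade: the new blade, on the packing, its notch end roughly to the packing's -x: flat steel blade 120 x 40 x 6 mm, about 0.22 kg. Origin: centre of its underside; +x runs along its length to the bevelled cutting edge on one short end (x = 60 mm); the other short end has a notch in its middle, 13 mm wide, 18 mm deep, open to -x; z up. 
- other_blade: spare of another pattern lying beside the new blade on the packing: 120 mm long, 28 mm wide, 6 mm thick, without notch; origin centre of its underside. Not wanted
- packing: card sheet 150 (x) x 200 (y) mm fixed to the bench, 4 mm thick, with two timber battens, 20 mm wide, along y at x = -45 and +45 mm, tops 18 mm above the bench; the two spares lie across the battens, about 50 mm either side of the middle in y. Origin: centre of its underside
- bin: low open blue plastic bin for blades to be reground, empty, fixed, 200 (x) x 170 (y) x 45 mm high, walls and floor 5 mm thick. Origin: centre of its underside; its long side runs along x
- valve: brass gate valve with a handwheel, 90 mm high, bystander; origin centre of its underside
- flange: steel pipe flange lying flat, 115 mm in diameter, 18 mm high, bystander; origin centre of its underside
Things that resemble listed ones, but are neither listed nor needed, are in the scene too. Leave any orange or turquoise look-alike of the broken alone.

How it is judged:
By the outcome, as a careful person would: the job done as asked, in the order asked, and still so for the second after the job is handed in, with the robot touching nothing.
It also fails if it takes over 72 s, if anything falls off the work surface, if the arm or the gripper's body presses on something with over 40 N, if the wrist force passes 120 N, or if a joint passes its speed limit or range.

## Robot

A 6-joint arm with a two-finger parallel gripper is mounted at the origin on the work surface. World frame = base frame: x ahead of the robot, y to its left, z up, the work surface at z = 0. Lengths are in m, angles in rad, forces in N, time in s.
With the tool pointing down it reaches from about 0.25 to 0.775 m from the base axis. Payload 4 kg.
Tool frame: the origin (TCP) lies at the very end of the fingers, on their centre line; the grasp point (between the pads) lies 19 mm behind it (robot.grip_point_offset is the distance from the TCP to the grasp point, in m); z points along the fingers, x is the direction in which the jaws open and shut, and the axes are right-handed (so a half turn about z gives the same grasp; the last joint's range is limited). The gripper opens to 94 mm and grips with 3 to 60 N. Pads are 16 mm wide; open, the fingers measure 119 mm over their backs; the gripper's body (75 mm by 177 mm) begins 78 mm behind the grasp point.
Start: joints at [-1.436, 0.087, 1.371, -0, 1.684, -0.103], TCP at [0.13, -0.535, 0.206] pointing down, gripper open.
Joint ranges: [-3.1, 3.1], [-0.76, 2.03], [0.27, 2.55], [-1.08, 4.22], [0.17, 2.65], [-2.57, 2.57]. Speed limits (rad/s): [2.79, 2.79, 3.14, 3.14, 3.14, 3.14].

## Interface

Orientations are given as [roll, pitch, yaw] about the fixed x, y, z axes, in that order (R = Rz(yaw) Ry(pitch) Rx(roll)).
In Python, from bench import robot gives the robot as it stands.
- The arm moves only by the shell command python3 -m inch 'ROWS'. ROWS is text: rows parted by semicolons, each of 5 numbers parted by spaces: the shift along the tool's x, y, z in cm, then the turn about the tool's z in rad, then the closure, from 0 (fully open) to 1 (shut). In form: tx ty tz spin claw; .... A call has 1 to 20 rows; each row is the pose to reach, as a shift and turn from the pose measured when the call began, along the tool's axes at that moment; what a row does not reach only later rows make up. A row lasts 1/12 s, in which the tool goes at most 41.7 mm and 7.16 degrees, less where a joint would pass 70% of its speed; a pose out of reach is approached as far as the arm can. A call with a gripper value outside its range is refused whole. The fingers move at their own pace and stop on an object; the grip force is fixed at half the most. Time passes only in rows, so rows that repeat a pose let the fingers close. It gives the time, the measured TCP pose, the force and the opening at its end, in the units of the state.
- robot.get_obs(): the state, without advancing time (a new reading comes with each control period).
- robot.snapshot(name): name is "scene" or "side" or "wrist"; returns (picture, depth): 420x560x3 uint8, blue, green, red; 420x560 float32, m along the optical axis (not along the pixel's ray), 0 where there is no reading.
- robot.camera_info(name): a dict with "K" (3x3 intrinsics, pixels), "extrinsics" (4x4, takes a point from world to camera coordinates); the wrist camera has in their place "mount" (4x4, takes a point from camera to tool coordinates, whose origin is the TCP and whose axes are the tool frame's). Camera axes: x right, y down, z forward; pixel columns grow to the right and rows downward; lengths in m; the calibration is good to about 2 mm. The wrist camera is an equidistant fisheye: a pixel r from the principal point sees the ray r / f radians off the axis. A picture is of the moment at which its call begins: read the wrist's pose just before it. camera_info takes no time and is no camera call.
- robot.close_job(): hands the job in, once; it reports no verdict.
The state is a dict: "time": time; "joint_positions": joint angles; "qvel": joint speeds; "joint_torque": joint torques, N m; "tool_pos": TCP position; "ee_rot": TCP orientation; "wrist_force": force on the tool from outside, world axes, zero at the start; "wrist_torque": the same for the moment, N m; "width": finger opening in m.
Only numpy, scipy, OpenCV 4.12 (cv2) and the standard library are available. Lean on these libraries where they do the work, as an engineer would, in place of code of your own. Each camera call takes 0.05 s, during which the arm holds its last target.

## Working session

There is one attempt and no reset: what is moved stays moved. The work goes in short steps, Python scripts to look and compute and a shell command to move; the robot and the scene stay as the last step left them, time stands still between calls to the robot, and variables do not carry over. Pictures are saved under pics/ and viewed, and the job is handed in when it is done.

```bash
ls; mkdir -p pics; python3 - <<'E'
from bench import robot
import cv2,numpy as np
o=robot.get_obs();print(o)
for n in ["scene","side","wrist"]:
    p,d=robot.snapshot(n); cv2.imwrite(f"pics/{n}0.png",p); np.save(f"pics/{n}0.npy",d); print(n,robot.camera_info(n),d.min(),d.max())
print(robot.grip_point_offset)
E
```

```text
pics
{'time': 0.0, 'joint_positions': array([-1.43606683e+00,  8.79514322e-02,  1.37223474e+00, -4.83608467e-06,
        1.68354082e+00, -1.03122173e-01]), 'qvel': array([ 0.00033225,  0.0007908 , -0.00068415, -0.0001536 , -0.00124344,
        0.00028695]), 'joint_torque': array([ 1.08961651e-04, -3.40178740e+01, -3.02424467e+01,  7.16258492e-02,
        3.29897425e-02, -1.53720653e-04]), 'tool_pos': array([ 0.12949955, -0.53399692,  0.20431599]), 'ee_rot': array([-3.14137773e+00,  2.12349902e-03, -1.33294497e+00]), 'wrist_force': array([-0.30021431,  0.48550162,  0.38379223]), 'wrist_torque': array([ 0.04562761,  0.09338085, -0.08169463]), 'width': 0.09393874342863359}
scene {'K': array([[429.19832012,   0.        , 271.64296066],
       [  0.        , 429.19832012, 206.83661931],
       [  0.        ,   0.        ,   1.        ]]), 'extrinsics': array([[ 0.59649854,  0.80227157,  0.02344825, -0.35388206],
       [ 0.48838727, -0.33962821, -0.80382247, -0.26214975],
       [-0.63692023,  0.49093075, -0.59440695,  1.45059363],
       [ 0.        ,  0.        ,  0.        ,  1.       
[... 298 characters left out ...]
69324756,  0.30467606],
       [ 0.40980908, -0.5594102 , -0.72049757,  1.09799427],
       [ 0.        ,  0.        ,  0.        ,  1.        ]])} 0.0 3.6304283
wrist {'K': array([[325.1922621 ,   0.        , 283.10209189],
       [  0.        , 325.1922621 , 210.24668571],
       [  0.        ,   0.        ,   1.        ]]), 'mount': array([[ 9.99999642e-01,  7.72455652e-04, -3.44760770e-04,
         1.81762976e-04],
       [-6.66597925e-04,  9.70523775e-01,  2.41004476e-01,
        -6.93356934e-02],
       [ 5.20763794e-04, -2.41004160e-01,  9.70523943e-01,
        -1.78647818e-01],
       [ 0.00000000e+00,  0.00000000e+00,  0.00000000e+00,
         1.00000000e+00]])} 0.0 1.2589258
0.0188
```

View pics/scene0.png

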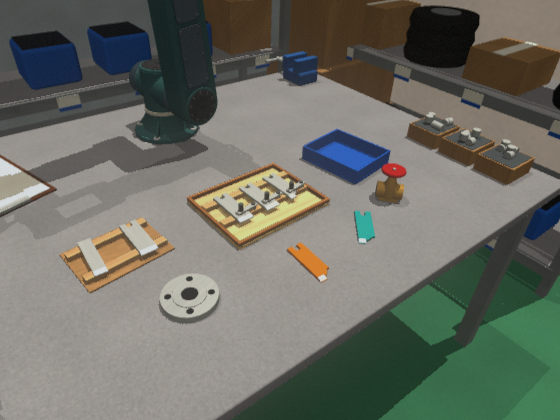

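View pics/side0.png

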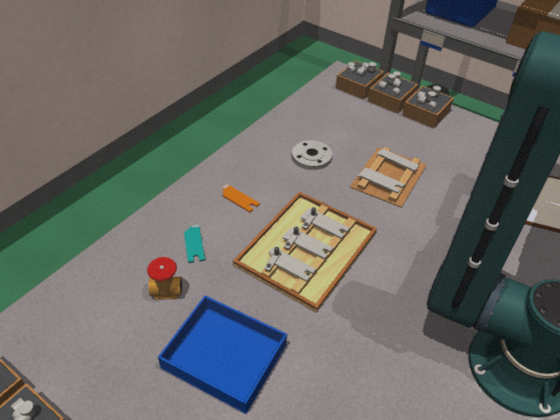

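View pics/wrist0.png

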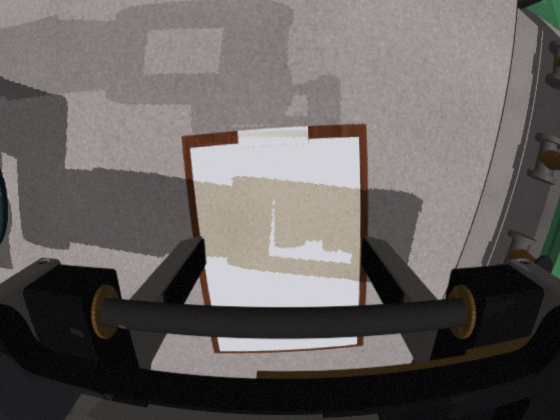

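The scene view shows the case around (258,202), the packing (118,252), bin (346,155), and valve and flange. The side view shows the case around (305,248). The wrist sees only a clipboard. Next I'll zoom in.

```bash
python3 - <<'E'
import cv2
p=cv2.imread("pics/scene0.png");q=cv2.imread("pics/side0.png")
cv2.imwrite("pics/c1.png",cv2.resize(p[160:245,180:335],None,fx=5,fy=5,interpolation=cv2.INTER_CUBIC))
cv2.imwrite("pics/c2.png",cv2.resize(q[185:310,230:380],None,fx=4.7,fy=4.7,interpolation=cv2.INTER_CUBIC))
E
```

```text
(no output)
```

View pics/c1.png

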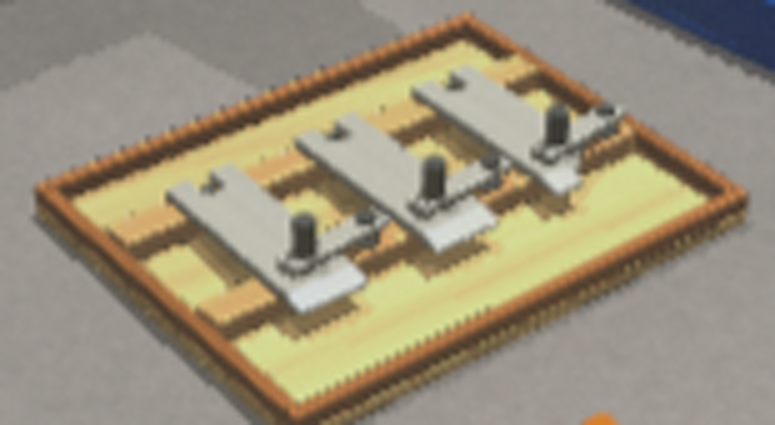

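View pics/c2.png

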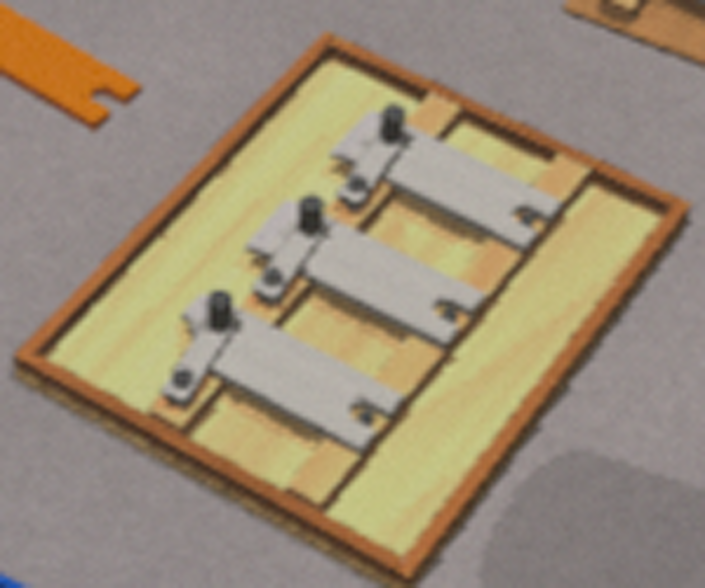

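The chipped blade is the one nearest the bin, and since the pivots sit on the bin side (+y), that makes it seat 1. Next: coarse positions from both views.

```bash
cat > h.py <<'E'
import numpy as np,cv2,sys
from bench import robot
from scipy.spatial.transform import Rotation as R
def ray(n,uv,obs=None):
    ci=robot.camera_info(n);K=ci['K'];uv=np.atleast_2d(np.float64(uv))
    a=(uv[:,0]-K[0,2])/K[0,0];b=(uv[:,1]-K[1,2])/K[1,1]
    if n=='wrist':
        r=np.hypot(a,b);s=np.where(r>1e-9,np.sin(r)/np.maximum(r,1e-9),1)
        d=np.c_[a*s,b*s,np.cos(r)]
        T=tool(obs)@ci['mount']
    else:
        d=np.c_[a,b,np.ones(len(a))];T=np.linalg.inv(ci['extrinsics'])
    return T[:3,3],d@T[:3,:3].T
def tool(o):
    T=np.eye(4);T[:3,:3]=R.from_euler('xyz',o['ee_rot']).as_matrix();T[:3,3]=o['tool_pos'];return T
def onz(n,uv,z,obs=None):
    c,d=ray(n,uv,obs);return c+d*((z-c[2])/d[:,2])[:,None]
def proj(n,P,obs=None):
    P=np.atleast_2d(P);ci=robot.camera_info(n);K=ci['K']
    E=ci['extrinsics'] if n!='wrist' else np.linalg.inv(tool(obs)@ci['mount'])
    p=P@E[:3,:3].T+E[:3,3]
    if n=='wrist':
        r=np.hypot(p[:,0],p[:,1]);t=np.arctan2(r,p[:,2]);p=np.c_[p[:,0]/r*t,p[:,1]/r*t,np.ones(len(p))]
    else: p=p/p[:,2:]
    return (p@K.T)[:,:2]
def tri(uv1,uv2):
    out=[]
    for a,b in zip(uv1,uv2):
        c1,d1=ray('scene',a);c2,d2=ray('side',b);d1=d1[0];d2=d2[0]
        s=np.linalg.lstsq(np.c_[d1,-d2],c2-c1,rcond=None)[0]
        out.append((c1+d1*s[0]+c2+d2*s[1])/2)
    return np.array(out)
def move(xyz,yaw,o=None):
    "shift in tool axes (cm) and spin to reach world TCP xyz / yaw from the present pose"
    o=o or robot.get_obs();t=tool(o)[:3,:3].T@(np.array(xyz)-o['tool_pos'])*100
    s=-(yaw-o['ee_rot'][2]);s=(s+np.pi)%(2*np.pi)-np.pi
    return np.round(t,2),round(s,3)
E
python3 - <<'E'
from h import *
np.set_printoptions(precision=4,suppress=True)
a=np.array([(38,188),(470,15),(747,190),(290,415)])/5+[180,160]
b=np.array([(688,205),(410,572),(20,355),(330,35)])/4.7+[230,185]
P=tri(a,b);print(P)
Q=(onz('scene',a,.02)+onz('side',b,.02))/2;print(onz('scene',a,.02),onz('side',b,.02));print(Q.mean(0))
e=[Q[3]-Q[0],Q[2]-Q[1],Q[1]-Q[0],Q[2]-Q[3]]
for v in e:print(np.linalg.norm(v),np.arctan2(v[1],v[0]))
E
```

```text
[[ 0.4187 -0.1409  0.0176]
 [ 0.4059  0.1452  0.0188]
 [ 0.6307  0.1568  0.0196]
 [ 0.6422 -0.1311  0.018 ]]
[[ 0.4224 -0.142   0.02  ]
 [ 0.4092  0.1448  0.02  ]
 [ 0.6321  0.1573  0.02  ]
 [ 0.6439 -0.1324  0.02  ]] [[ 0.4176 -0.1393  0.02  ]
 [ 0.4044  0.1445  0.02  ]
 [ 0.6294  0.1561  0.02  ]
 [ 0.6412 -0.1291  0.02  ]]
[0.525  0.0075 0.02  ]
0.2227115299933588 0.04454680469938582
0.22431152864347256 0.05365842831831599
0.285616454413133 1.6172303681791989
0.2876616821112729 1.6116872251588834
```

```bash
python3 -m inch '-2 -2 0.5 0.1 0;-5 -5 0.5 0.19 0;-47.3 -48.6 0.5 0.19 0;-47.3 -48.6 0.5 0.19 0;-47.3 -48.6 0.5 0.19 0;-47.3 -48.6 0.5 0.19 0;-47.3 -48.6 0.5 0.19 0;-47.3 -48.6 0.5 0.19 0;-47.3 -48.6 0.5 0.19 0;-47.3 -48.6 0.5 0.19 0;-47.3 -48.6 0.5 0.19 0;-47.3 -48.6 0.5 0.19 0;-47.3 -48.6 0.5 0.19 0;-47.3 -48.6 0.5 0.19 0;-47.3 -48.6 0.5 0.19 0;-47.3 -48.6 0.5 0.19 0;-47.3 -48.6 0.5 0.19 0;-47.3 -48.6 0.5 0.19 0;-47.3 -48.6 0.5 0.19 0;-47.3 -48.6 0.5 0.19 0'; python3 - <<'E'
from h import *
o=robot.get_obs();p,d=robot.snapshot('wrist');cv2.imwrite('pics/w1.png',p);np.save('pics/w1.npy',o,allow_pickle=True);print(o['qvel'])
E
```

```text
time: 1.82
tool_pos: [0.4899, 0.0395, 0.2001]
ee_rot: [3.14, 0.001, -1.523]
wrist_force: [0.2, 0.0, 0.2]
width: 0.0942
[-0.02531826 -0.0159713   0.00469516  0.00085347 -0.0016431   0.00293489]
```

View pics/w1.png

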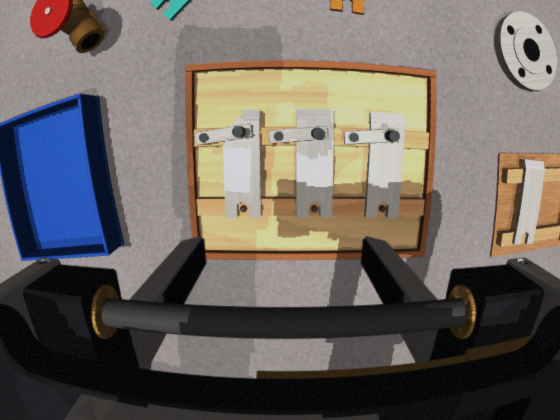

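The wrist view shows the whole case (190–432, 65–258), with pins at (243,209), (314,209), (383,209) and the studs at (240,132), (318,133), (393,135). The chipped blade is on the left, in seat 1.

```bash
python3 - <<'E'
import cv2
p=cv2.imread("pics/w1.png")
cv2.imwrite("pics/w1a.png",cv2.resize(p[95:230,185:320],None,fx=4.4,fy=4.4,interpolation=cv2.INTER_CUBIC))
cv2.imwrite("pics/w1b.png",cv2.resize(p[95:230,310:445],None,fx=4.4,fy=4.4,interpolation=cv2.INTER_CUBIC))
E
```

```text
(no output)
```

View pics/w1a.png

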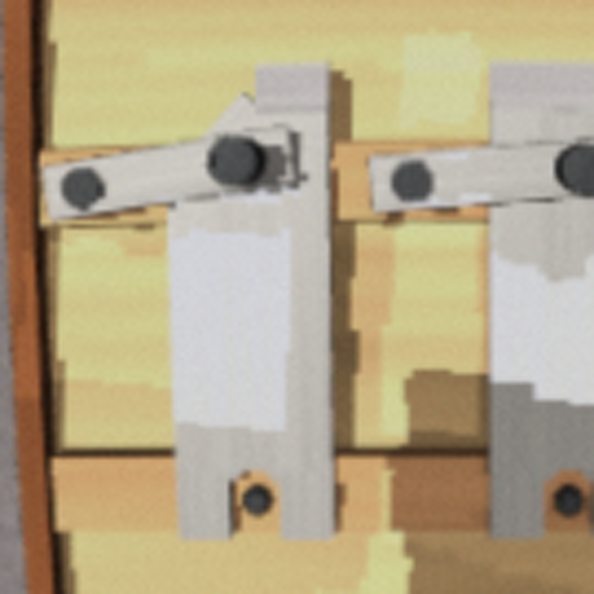

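View pics/w1b.png

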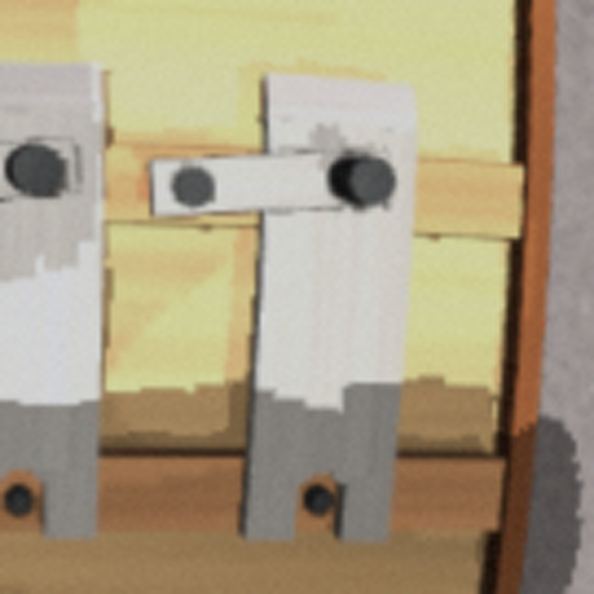

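```bash
python3 - <<'E'
from h import *
np.set_printoptions(precision=4,suppress=True)
o=np.load('pics/w1.npy',allow_pickle=True).item()
f=lambda l,ox:np.array(l)/4.4+[ox,95]-0.4
pins=np.r_[f([(257,498),(569,498)],185),f([(319,498)],310)]
P=onz('wrist',pins,.027,o);print('pins',P[:,:2])
st=np.r_[f([(234,159),(582,165)],185),f([(365,180)],310)]
S=onz('wrist',st,.055,o);print('studs',S[:,:2])
pv=np.r_[f([(83,187),(412,181)],185),f([(193,186)],310)]
V=onz('wrist',pv,.037,o);print('piv',V[:,:2])
v=P[0]-P[2];yaw=np.arctan2(v[1],v[0])-np.pi/2;print('yaw',yaw,np.linalg.norm(v)/2)
v=V[0]-V[2];print('yawpiv',np.arctan2(v[1],v[0])-np.pi/2)
c,s=np.cos(yaw),np.sin(yaw);Rz=np.array([[c,-s],[s,c]])
cc=P[:,:2].mean(0)+Rz@[.051,0];print('case centre',cc)
for k,y in enumerate([.08,0,-.08]): print(k+1,'pin',cc+Rz@[-.051,y],'piv',cc+Rz@[.03,y+.04],'stud',cc+Rz@[.03,y],'blade',cc+Rz@[0,y])
b=np.r_[f([(330,64),(334,537),(181,539),(172,300)],185)]
print('blade corners',onz('wrist',b,.028,o)[:,:2])
E
```

```text
pins [[ 0.4723  0.0837]
 [ 0.4762  0.0045]
 [ 0.4801 -0.0746]]
studs [[ 0.5576  0.0878]
 [ 0.5598  0.0095]
 [ 0.5629 -0.0691]]
piv [[ 0.5501  0.1273]
 [ 0.5538  0.0478]
 [ 0.5577 -0.0316]]
yaw 0.049220242075266984 0.07921455405786525
yawpiv 0.04772395818372144
case centre [0.5271 0.007 ]
1 pin [0.4723 0.0844] piv [0.5512 0.1284] stud [0.5532 0.0884] blade [0.5232 0.0869]
2 pin [0.4762 0.0045] piv [0.5551 0.0485] stud [0.5571 0.0085] blade [0.5271 0.007 ]
3 pin [ 0.4801 -0.0754] piv [ 0.5591 -0.0314] stud [ 0.561  -0.0714] blade [ 0.5311 -0.0729]
blade corners [[0.5815 0.0691]
 [0.4633 0.0636]
 [0.4608 0.1031]
 [0.5221 0.1061]]
```

```bash
python3 -c "
from h import *
print(move([.555,.088,.07],-1.522));print(move([.555,.088,.040],-1.522))
c=[.5512,.1284]
o=robot.get_obs();T=tool(o)[:3,:3]
"
```

```text
(array([-4.56, -6.75, 13.03]), np.float64(-0.002))
(array([-4.56, -6.75, 16.03]), np.float64(-0.002))
```

```bash
python3 -m inch '-2 -3 4 0 0.68;-4.5 -6.7 8 0 0.68;-4.5 -6.7 12 0 0.68;-4.5 -6.7 13 0 0.68;-4.5 -6.7 13 0 0.68;-4.5 -6.7 13 0 0.68;-4.5 -6.7 14 0 0.68;-4.5 -6.7 15 0 0.68;-4.5 -6.7 16 0 0.68;-4.5 -6.7 16 0 0.68;-4.5 -6.7 16 0 0.68'; python3 - <<'E'
from h import *
o=robot.get_obs();p,d=robot.snapshot('wrist');cv2.imwrite('pics/w2.png',p);
p,d=robot.snapshot('side');cv2.imwrite('pics/s2.png',cv2.resize(p[100:300,200:440],None,fx=3,fy=3))
E
```

```text
time: 2.78
tool_pos: [0.5541, 0.0871, 0.0401]
ee_rot: [3.14, 0.001, -1.525]
wrist_force: [0.6, 0.7, 0.1]
width: 0.0303
```

View pics/w2.png

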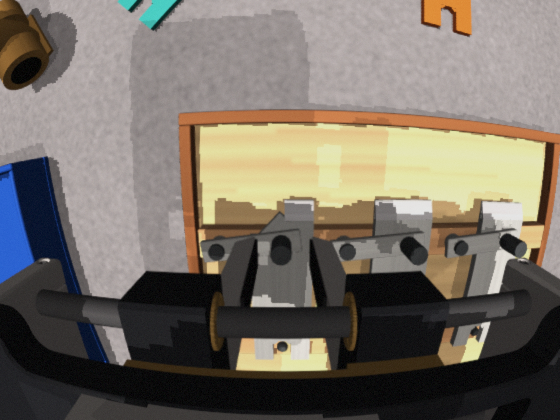

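View pics/s2.png

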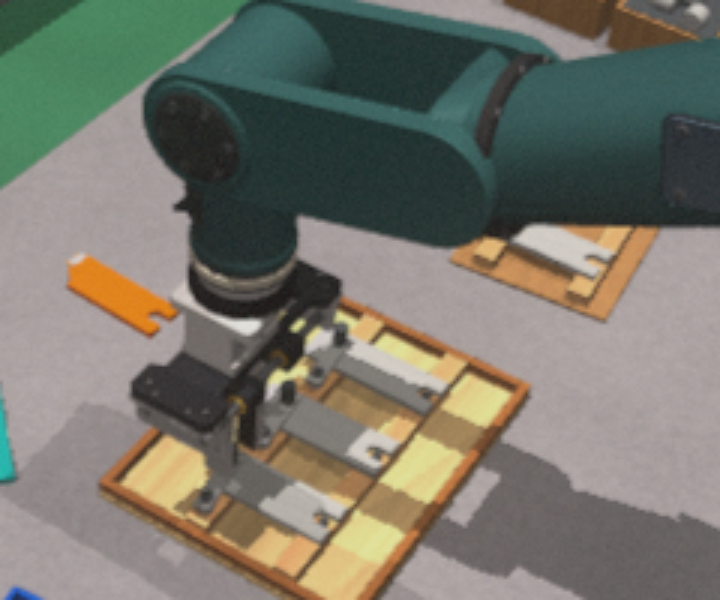

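The stud sits between the fingers at (282,250), clear of the pivot head at (216,250). Closing on it.

```bash
python3 -m inch '0 0 0 0 0.9;0 0 0 0 1;0 0 0 0 1;0 0 0 0 1;0 0 0 0 1'; python3 -c "
from h import *
o=robot.get_obs();print(o['tool_pos'],o['ee_rot'],o['wrist_torque'])
T=tool(o)[:3,:3]
c=np.array([.5512,.1284,0])
r=np.array([*o['tool_pos'][:2],0])-c;print(np.linalg.norm(r))
for a in np.arange(.12,1.70,.12):
  q=R.from_euler('z',a).apply(r);d=T.T@(q-r)*100;print(np.round(d,2),-round(a,2))
"
```

```text
time: 3.3
tool_pos: [0.5552, 0.0885, 0.0415]
ee_rot: [-3.14, 0.003, -1.524]
wrist_force: [-0.6, 2.5, 1.3]
width: 0.0113
[0.55515577 0.08847564 0.04146056] [-3.14031231  0.00322245 -1.52392974] [ 0.74350313  0.01753017 -0.01651261]
0.04011985323755236
[-0.05 -0.48  0.  ] -0.12
[-0.16 -0.95  0.  ] -0.24
[-0.33 -1.4   0.  ] -0.36
[-0.55 -1.83  0.  ] -0.48
[-0.82 -2.23  0.01] -0.6
[-1.13 -2.59  0.01] -0.72
[-1.49 -2.91  0.01] -0.84
[-1.88 -3.19  0.01] -0.96
[-2.3  -3.42  0.01] -1.08
[-2.75 -3.6   0.01] -1.2
[-3.21 -3.72  0.02] -1.32
[-3.69 -3.79  0.02] -1.44
[-4.17 -3.8   0.02] -1.56
[-4.65 -3.75  0.02] -1.68
```

```bash
python3 -m inch '-0.05 -0.48 0 -0.12 1;-0.16 -0.95 0 -0.24 1;-0.33 -1.4 0 -0.36 1;-0.55 -1.83 0 -0.48 1;-0.82 -2.23 0 -0.6 1;-1.13 -2.59 0 -0.72 1;-1.49 -2.91 0 -0.84 1;-1.88 -3.19 0 -0.96 1;-2.3 -3.42 0 -1.08 1;-2.75 -3.6 0 -1.2 1;-3.21 -3.72 0 -1.32 1;-3.69 -3.79 0 -1.44 1;-4.2 -3.8 0 -1.57 1;-4.3 -3.8 0 -1.6 1;-4.3 -3.8 0 -1.6 1;-4.3 -3.8 0 -1.6 1'; python3 - <<'E'
from h import *
print(robot.get_obs()['wrist_torque'])
p,d=robot.snapshot('side');cv2.imwrite('pics/s3.png',cv2.resize(p[100:300,200:440],None,fx=3,fy=3))
E
```

```text
time: 4.63
tool_pos: [0.5897, 0.1334, 0.0414]
ee_rot: [-3.138, 0.002, 0.075]
wrist_force: [-4.7, 1.1, 3.7]
width: 0.0111
[ 0.22768081  0.86728272 -0.05117625]
```

View pics/s3.png

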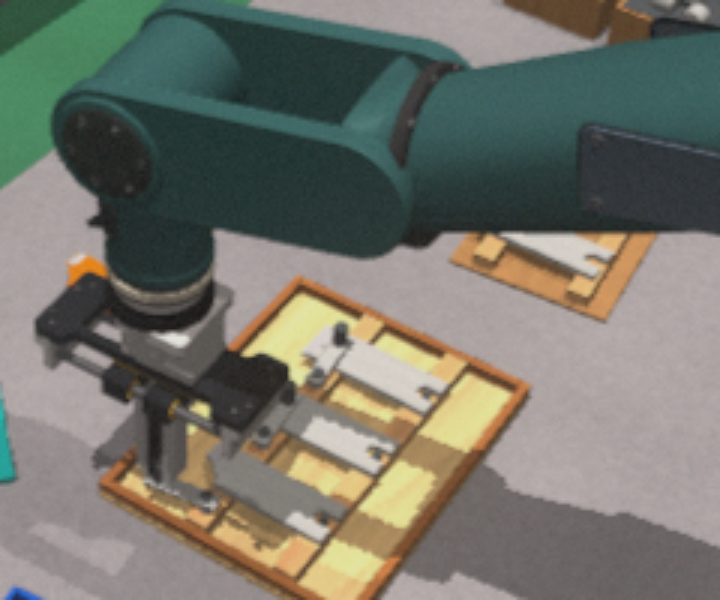

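```bash
python3 -m inch '0 0 0 0 0.68;0 0 0 0 0.68;0 0 0 0 0.68;0 0 -2 0 0.68;0 0 -4 0 0.5;0 0 -4 0 0.36'; python3 -c "
from h import *
o=robot.get_obs();print(o['width'],o['tool_pos']);print(move([.5232,.0869,.05],-1.522),move([.5232,.0869,.0205],-1.522))"
```

```text
time: 5.18
tool_pos: [0.5933, 0.1332, 0.086]
ee_rot: [-3.138, -0.008, 0.075]
wrist_force: [0.1, 0.5, 1.6]
width: 0.04
0.04002925782584705 [0.59325611 0.13322497 0.08604505]
(array([-7.36,  4.11,  3.53]), np.float64(1.597)) (array([-7.38,  4.12,  6.48]), np.float64(1.597))
```

```bash
python3 -m inch '-1 0.5 0 0.12 0.36;-2 1 0 0.24 0.36;-3 2 0 0.36 0.36;-4 2.5 0 0.48 0.36;-5 3 0 0.6 0.36;-6 3.5 0 0.72 0.36;-7.4 4.1 0 0.84 0.36;-7.4 4.1 0 0.96 0.36;-7.4 4.1 0 1.08 0.36;-7.4 4.1 0 1.2 0.36;-7.4 4.1 0 1.32 0.36;-7.4 4.1 0 1.44 0.36;-7.4 4.1 1 1.56 0.36;-7.4 4.1 2 1.597 0.36;-7.4 4.1 3 1.597 0.36;-7.4 4.1 3 1.597 0.36;-7.4 4.1 3 1.597 0.36'; python3 - <<'E'
from h import *
o=robot.get_obs();p,d=robot.snapshot('wrist');cv2.imwrite('pics/w3.png',p);print(o['width'],o['tool_pos'],o['ee_rot']);print(move([.5232,.0869,.0205],-1.522))
E
```

```text
time: 6.6
tool_pos: [0.522, 0.0868, 0.054]
ee_rot: [-3.136, 0.004, -1.522]
wrist_force: [-0.2, 0.0, -0.0]
width: 0.0605
0.06048668484941498 [0.52203978 0.08675183 0.05402927] [-3.1361397   0.00354911 -1.52169644]
(array([ 0.01, -0.03,  3.44]), np.float64(0.0))
```

View pics/w3.png

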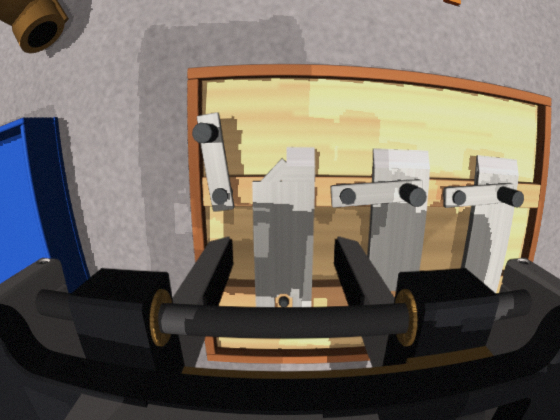

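The fingers straddle the chipped blade (255–313), and the button at (213,160) is clear of it. Descend and grip.

```bash
python3 -m inch '0 0 1.2 0 0.36;0 0 2.4 0 0.36;0 0 3.2 0 0.36;0 0 3.4 0 0.36;0 0 3.4 0 0.36;0 0 3.4 0 0.36;0 0 3.4 0 0.45;0 0 3.4 0 0.55;0 0 3.4 0 1;0 0 3.4 0 1;0 0 3.4 0 1;0 0 3.4 0 1'; python3 - <<'E'
from h import *
o=robot.get_obs();print(o['wrist_torque'],o['tool_pos'])
p,d=robot.snapshot('wrist');cv2.imwrite('pics/w4.png',p)
E
```

```text
time: 7.65
tool_pos: [0.5233, 0.087, 0.0215]
ee_rot: [-3.133, 0.004, -1.522]
wrist_force: [1.1, 1.0, 2.4]
width: 0.0395
[0.02771239 0.03207192 0.01630944] [0.52330435 0.08700626 0.02145642]
```

View pics/w4.png

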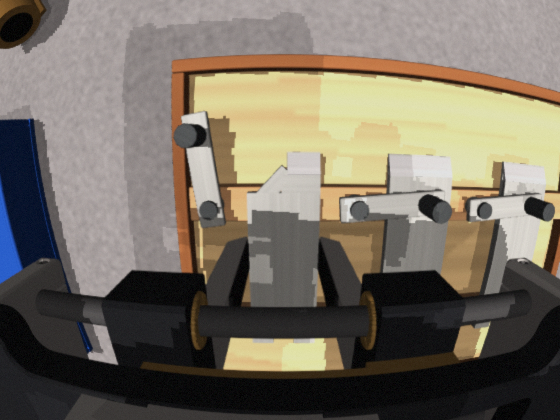

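Gripped (39.5 mm). Next: locate the bin.

```bash
python3 - <<'E'
from h import *
np.set_printoptions(precision=3,suppress=True)
for n in ['scene','side','w1']:
    f={'scene':'scene0','side':'side0','w1':'w1'}[n];p=cv2.imread(f'pics/{f}.png')
    h=cv2.cvtColor(p,cv2.COLOR_BGR2HSV);m=cv2.inRange(h,(105,130,40),(130,255,255))
    cs,_=cv2.findContours(m,0,2)
    for c in cs:
        if cv2.contourArea(c)>2000:
            ap=cv2.approxPolyDP(c,4,True)[:,0];print(n,cv2.contourArea(c),ap.tolist())
            o=np.load('pics/w1.npy',allow_pickle=True).item()
            print(onz('wrist' if n=='w1' else n,ap,.045,o)[:,:2].tolist())
E
```

```text
scene 2096.5 [[304, 145], [346, 166], [346, 173], [348, 168], [356, 174], [355, 183], [387, 162], [389, 152], [336, 129]]
[[0.4090500051559477, 0.2568154509822711], [0.5690282651044242, 0.2750753649669996], [0.5955866879275599, 0.24890119837612512], [0.5799110745981728, 0.27206893016644396], [0.6147608614459983, 0.26781004871930525], [0.6448491009716696, 0.23332125486878286], [0.6195733124904119, 0.3876953386080444], [0.5837014400033258, 0.43758457368653914], [0.38448650264967643, 0.41207619829335107]]
scene 2343.0 [[10, 39], [19, 72], [32, 88], [81, 79], [73, 44], [22, 50]]
[[-1.2256022729304035, -0.23599395205625956], [-0.7100815458993612, -0.3005378967449476], [-0.5021876903297642, -0.29841932247971853], [-0.4991954753674783, -0.12062709683753164], [-0.9856070727140485, -0.008535685557569339], [-1.0105726874268006, -0.22699309952658464]]
side 8528.0 [[204, 296], [158, 356], [161, 367], [246, 412], [284, 347], [286, 334]]
[[0.6037598788515277, 0.2866766313017116], [0.5784493475354568, 0.44833925981366823], [0.5569310653494728, 0.46151433225670435], [0.3710787849644613, 0.4308824967
[... 2572 characters left out ...]
2, 0.24849551319778201], [0.5006444974066225, 0.2587723546399339], [0.49230661341343696, 0.2593847452696852], [0.530048264488896, 0.2645618623984083], [0.5322229048472342, 0.25287356382577886], [0.5392935464460663, 0.25988581867441246], [0.5301080059271025, 0.2690141133990209], [0.5631191885633345, 0.2743884265322558], [0.571942691179058, 0.26408952536183916], [0.5700825515577347, 0.2729297393618817], [0.5796675553933713, 0.27608871816147934], [0.5776779569438206, 0.26273791648030065], [0.5844932627718246, 0.2777193659633948], [0.5846675939802234, 0.2629190989238663], [0.5956437205094677, 0.2691656381278852], [0.588475512936057, 0.26741855807364645], [0.5892309433052315, 0.2778672562921627]]
```

```bash
python3 -m inch '0 0 -0.5 0 1;0 0 -1.5 0 1;0 0 -3 0 1;0 0 -5 0 1;0 0 -7 0 1;0 0 -9 0 1;0 0 -9 0 1;0 0 -9 0 1'; python3 - <<'E'
from h import *
print(move([.494,.348,.11],-1.428),robot.get_obs()['width'])
p,d=robot.snapshot('wrist');cv2.imwrite('pics/w5.png',p)
E
```

```text
time: 8.37
tool_pos: [0.5234, 0.0867, 0.1127]
ee_rot: [-3.131, 0.004, -1.522]
wrist_force: [0.8, -1.1, -2.6]
width: 0.0395
(array([-26.24,   1.66,   0.35]), np.float64(-0.094)) 0.03948686367677466
```

View pics/w5.png

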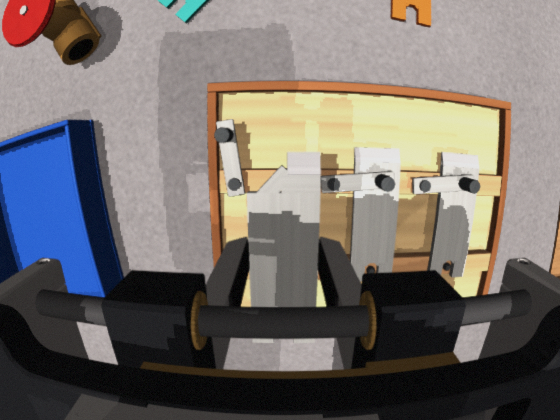

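The blade is held level and clear of the case. Carry it to the bin.

```bash
python3 -m inch '-2 0.2 0 0 1;-5 0.5 0 -0.03 1;-8.5 0.8 0 -0.06 1;-12 1 0 -0.094 1;-15.5 1.3 0 -0.094 1;-19 1.6 0 -0.094 1;-22 1.66 0 -0.094 1;-25 1.66 0 -0.094 1;-26.2 1.66 0 -0.094 1;-26.2 1.66 0 -0.094 1;-26.2 1.66 0 -0.094 1'; python3 - <<'E'
from h import *
o=robot.get_obs();p,d=robot.snapshot('wrist');cv2.imwrite('pics/w6.png',p)
print(o['tool_pos'],o['ee_rot'],o['width'],move([.494,.348,.0065],-1.428))
E
```

```text
time: 9.33
tool_pos: [0.4919, 0.3467, 0.1098]
ee_rot: [-3.137, 0.0, -1.427]
wrist_force: [-0.8, -0.9, -1.7]
width: 0.0396
[0.49188931 0.34671883 0.10976901] [-3.13705134e+00  3.31868326e-04 -1.42677797e+00] 0.0396177257706958 (array([-0.16, -0.14, 10.37]), np.float64(-0.0))
```

View pics/w6.png

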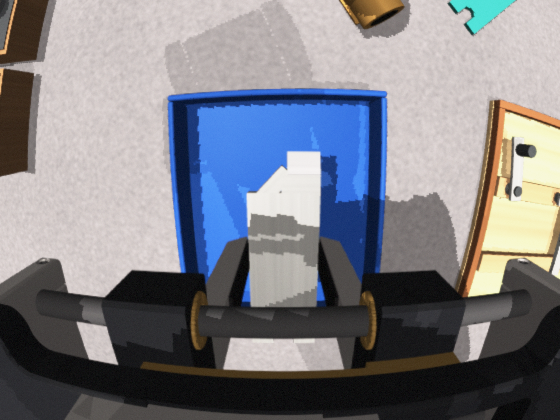

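The blade is centred over the bin (172–385) and aligned with it. Lower it.

```bash
python3 -m inch '0 0 2 0 1;-0.1 -0.1 4.5 0 1;-0.1 -0.1 7 0 1;-0.1 -0.1 8.5 0 1;-0.1 -0.1 9.3 0 1;-0.1 -0.1 9.8 0 1;-0.1 -0.1 10.1 0 1;-0.1 -0.1 10.2 0 1;-0.1 -0.1 10.3 0 1;-0.1 -0.1 10.3 0 1;-0.1 -0.1 10.3 0 1'
```

```text
time: 10.3
tool_pos: [0.4943, 0.3477, 0.0083]
ee_rot: [-3.135, 0.001, -1.428]
wrist_force: [-0.2, 0.6, -3.1]
width: 0.0398
```

```bash
python3 -m inch '0 0 0.08 0 1;0 0 0.16 0 1;0 0 0.16 0 1;0 0 0.16 0 1'
```

```text
time: 10.63
tool_pos: [0.4943, 0.3477, 0.0068]
ee_rot: [-3.135, 0.001, -1.428]
wrist_force: [-0.8, 0.0, -2.4]
width: 0.0399
```

```bash
python3 -m inch '0 0 0.07 0 1;0 0 0.14 0 1;0 0 0.14 0 1;0 0 0.14 0 1'
```

```text
time: 10.97
tool_pos: [0.4943, 0.3478, 0.0054]
ee_rot: [-3.135, 0.001, -1.428]
wrist_force: [-0.2, -0.7, -3.0]
width: 0.0395
```

```bash
python3 -m inch '0 0 0.06 0 1;0 0 0.06 0 1;0 0 0.06 0 1'; python3 -c "
from h import *
print(robot.get_obs()['wrist_force'])"
```

```text
time: 11.22
tool_pos: [0.4943, 0.3478, 0.0053]
ee_rot: [-3.134, 0.001, -1.428]
wrist_force: [-2.4, 0.1, 1.4]
width: 0.0392
[-2.36757019  0.09647487  1.36863121]
```

Contact: the force changed by about +4 N. Release slowly, lift and check.

```bash
python3 -m inch '0 0 0 0 0.5;0 0 0 0 0.45;0 0 0 0 0.4;0 0 0 0 0.36;0 0 0 0 0.36;0 0 -1 0 0.36;0 0 -3 0 0.36;0 0 -6 0 0.36;0 0 -10 0 0.36;0 0 -12 0 0.36;0 0 -12 0 0.36'; python3 - <<'E'
from h import *
o=robot.get_obs();p,d=robot.snapshot('wrist');cv2.imwrite('pics/w7.png',p)
p,d=robot.snapshot('side');cv2.imwrite('pics/s7.png',p)
E
```

```text
time: 12.13
tool_pos: [0.4969, 0.3495, 0.1336]
ee_rot: [-3.121, 0.006, -1.428]
wrist_force: [0.0, -0.2, 0.9]
width: 0.0602
```

View pics/w7.png

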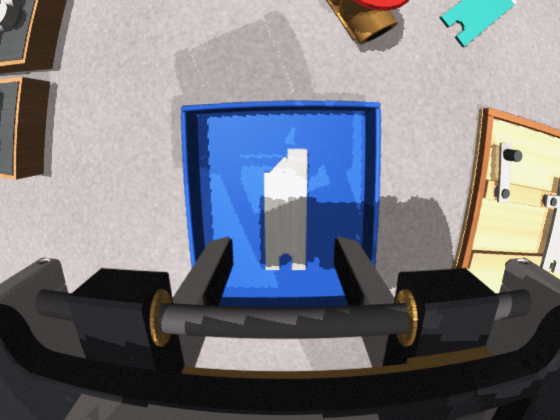

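View pics/s7.png

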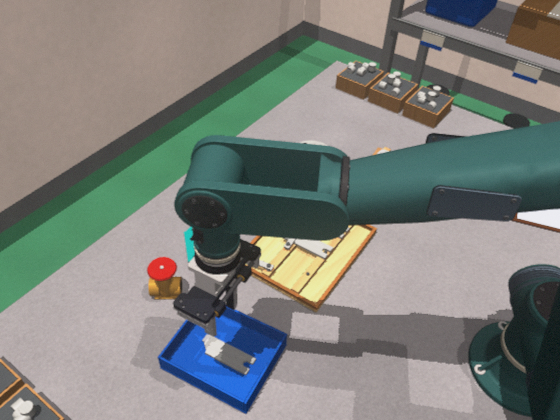

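The broken blade lies flat in the bin at (286,210). Next: the packing.

```bash
python3 -c "
from h import *
print(onz('scene',[(138,238),(92,257)],.024),onz('side',[(380,181),(398,160)],.024))
print(move([.46,-.24,.18],-1.45),robot.get_obs()['ee_rot'],robot.get_obs()['tool_pos'])
"
```

```text
[[ 0.50476177 -0.30875742  0.024     ]
 [ 0.50760665 -0.41213302  0.024     ]] [[ 0.49550263 -0.29588634  0.024     ]
 [ 0.49887142 -0.40517972  0.024     ]]
(array([57.69, 11.69, -5.57]), np.float64(0.022)) [-3.13152888e+00  2.41322411e-03 -1.42788868e+00] [0.49408259 0.34787488 0.12691551]
```

```bash
python3 -m inch '2 0.4 -1 0 0.36;5 1 -3 0 0.36;9 1.8 -5.5 0 0.36;62.6 12.4 -5.5 0 0.36;62.6 12.4 -5.5 0 0.36;62.6 12.4 -5.5 0 0.36;62.6 12.4 -5.5 0 0.36;62.6 12.4 -5.5 0 0.36;62.6 12.4 -5.5 0 0.36;62.6 12.4 -5.5 0 0.36;62.6 12.4 -5.5 0 0.36;62.6 12.4 -5.5 0 0.36;62.6 12.4 -5.5 0 0.36;62.6 12.4 -5.5 0 0.36;62.6 12.4 -5.5 0 0.36;62.6 12.4 -5.5 0 0.36;62.6 12.4 -5.5 0 0.36;62.6 12.4 -5.5 0 0.36;62.6 12.4 -5.5 0 0.36;62.6 12.4 -5.5 0 0.36'; python3 - <<'E'
from h import *
o=robot.get_obs();p,d=robot.snapshot('wrist');cv2.imwrite('pics/w8.png',p);np.save('pics/w8.npy',o,allow_pickle=True);print(o['qvel'])
E
```

```text
time: 13.9
tool_pos: [0.4598, -0.2877, 0.1781]
ee_rot: [-3.133, 0.005, -1.426]
wrist_force: [-0.5, 0.0, 0.5]
width: 0.0599
[ 0.01960273 -0.01519133 -0.00518441 -0.00373344 -0.00243624 -0.00217367]
```

View pics/w8.png

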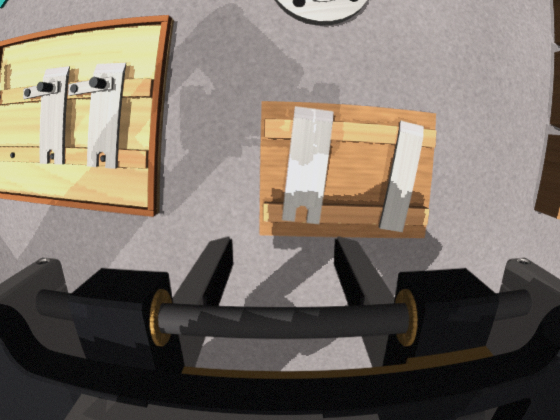

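The new blade (notched) is at (308,165) and the other spare at (403,177). I'll measure the new blade by its corners.

```bash
python3 - <<'E'
import cv2
p=cv2.imread("pics/w8.png")
cv2.imwrite("pics/w8a.png",cv2.resize(p[100:230,250:380],None,fx=4.5,fy=4.5,interpolation=cv2.INTER_CUBIC))
E
```

```text
(no output)
```

View pics/w8a.png

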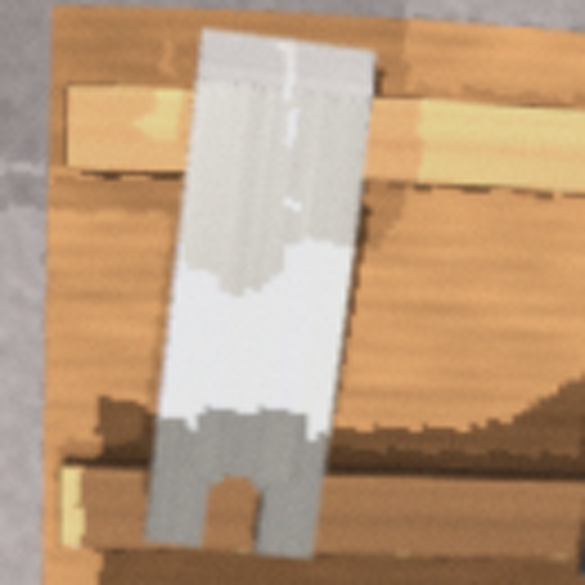

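```bash
python3 - <<'E'
from h import *
np.set_printoptions(precision=4,suppress=True)
o=np.load('pics/w8.npy',allow_pickle=True).item()
P=onz('wrist',np.array([(197,80),(369,98),(146,540),(313,556),(232,540),(203,28),(375,52)])/4.5+[250-.4,100-.4],.024,o)[:,:2];print(P)
for a,b in [(0,2),(1,3)]:
  v=P[a]-P[b];print(np.arctan2(v[1],v[0]),np.linalg.norm(v))
print(np.linalg.norm(P[2]-P[3]),np.linalg.norm(P[5]-P[2]))
m=(P[0]+P[1])/2-(P[2]+P[3])/2;yaw=np.arctan2(m[1],m[0]);u=m/np.linalg.norm(m)
C=(P[2]+P[3])/2+.06*u;print('yaw',yaw,'centre',C, 'edge mid',(P[5]+P[6])/2)
print(move([*C,.05],-np.pi/2+yaw),move([*C,.017],-np.pi/2+yaw))
E
```

```text
[[ 0.5451 -0.2851]
 [ 0.5473 -0.3243]
 [ 0.4377 -0.2892]
 [ 0.4395 -0.329 ]
 [ 0.4406 -0.3093]
 [ 0.5571 -0.2847]
 [ 0.558  -0.324 ]]
0.03758973833751046 0.10753701555400567
0.04351511427892854 0.10791738698510996
0.03983495436126556 0.1195255134017683
yaw 0.040557656766020286 centre [ 0.4986 -0.3066] edge mid [ 0.5576 -0.3044]
(array([ 2.49, -3.41, 12.88]), np.float64(0.105)) (array([ 2.5 , -3.38, 16.18]), np.float64(0.105))
```

```bash
python3 -m inch '1 -1.5 3 0.05 0.36;2.5 -3.4 6.5 0.105 0.36;2.5 -3.4 10 0.105 0.36;2.5 -3.4 12.5 0.105 0.36;2.5 -3.4 13 0.105 0.36;2.5 -3.4 13 0.105 0.36;2.5 -3.4 13 0.105 0.36'; python3 - <<'E'
from h import *
o=robot.get_obs();p,d=robot.snapshot('wrist');cv2.imwrite('pics/w9.png',p);print(o['tool_pos'],o['ee_rot'])
print(move([.4986,-.3066,.0135],-1.530))
E
```

```text
time: 14.53
tool_pos: [0.4994, -0.3062, 0.0504]
ee_rot: [-3.131, 0.004, -1.529]
wrist_force: [0.4, -0.9, 0.2]
width: 0.0604
[ 0.49944125 -0.30616237  0.05041652] [-3.1308896   0.00372264 -1.52913905]
(array([-0.03,  0.19,  3.8 ]), np.float64(0.0))
```

View pics/w9.png

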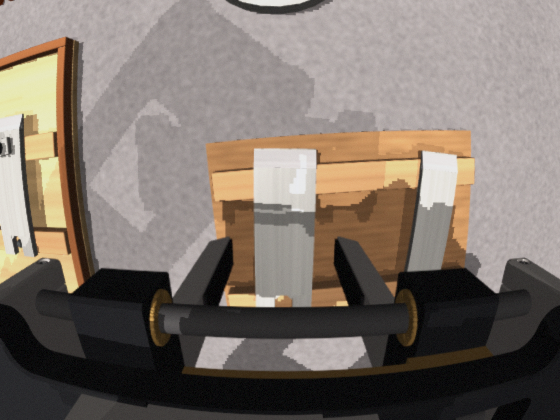

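The fingers straddle the new blade (255–316), centred and parallel. Descend and grip.

```bash
python3 -m inch '0 0.05 1 0 0.36;0 0.05 2.2 0 0.36;0 0.05 3.2 0 0.36;0 0.05 3.6 0 0.36;0 0.05 3.7 0 0.36;0 0.05 3.7 0 0.36;0 0.05 3.7 0 0.36;0 0.05 3.7 0 0.48;0 0.05 3.7 0 0.55;0 0.05 3.7 0 1;0 0.05 3.7 0 1;0 0.05 3.7 0 1;0 0.05 3.7 0 1;0 0.05 3.7 0 1'; python3 -c "
from h import *
o=robot.get_obs();print(o['tool_pos'],o['ee_rot'])"
```

```text
time: 15.75
tool_pos: [0.5002, -0.3069, 0.015]
ee_rot: [-3.129, 0.002, -1.53]
wrist_force: [-0.2, -0.0, 2.1]
width: 0.0393
[ 0.5001764  -0.30693873  0.01495268] [-3.12855459e+00  1.85514984e-03 -1.52954349e+00]
```

```bash
python3 -m inch '0 0 -0.5 0 1;0 0 -1.5 0 1;0 0 -3 0 1;0 0 -5 0 1;0 0 -7 0 1;0 0 -9 0 1;0 0 -9 0 1;0 0 -9 0 1;0 0 -9 0 1'; python3 - <<'E'
from h import *
o=robot.get_obs();p,d=robot.snapshot('wrist');cv2.imwrite('pics/w10.png',p);np.save('pics/w10.npy',o,allow_pickle=True);print(o['tool_pos'],o['ee_rot'],o['width'])
cv2.imwrite("pics/w10a.png",cv2.resize(p[120:380,200:360],None,fx=2.2,fy=2.2,interpolation=cv2.INTER_CUBIC))
print(move([.5232,.0869,.10],-1.522))
E
```

```text
time: 16.5
tool_pos: [0.4984, -0.3067, 0.1038]
ee_rot: [-3.13, 0.003, -1.53]
wrist_force: [-0.5, -0.2, -2.0]
width: 0.0395
[ 0.49837182 -0.30670946  0.10379246] [-3.13008308e+00  3.02827378e-03 -1.52956485e+00] 0.039548203396135725
(array([-39.2 ,  -4.13,   0.5 ]), np.float64(-0.008))
```

View pics/w10.png

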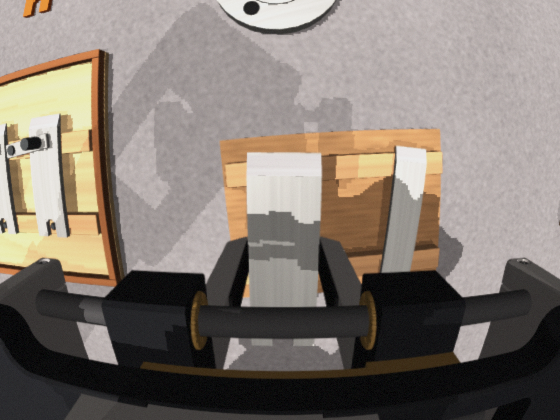

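```bash
python3 - <<'E'
import cv2,numpy as np
a=cv2.imread("pics/w5.png")[140:260,235:335];b=cv2.imread("pics/w10.png")[140:260,235:335]
cv2.imwrite("pics/cmp.png",cv2.resize(np.hstack([a,b]),None,fx=4,fy=4,interpolation=cv2.INTER_CUBIC))
E
```

```text
(no output)
```

View pics/cmp.png

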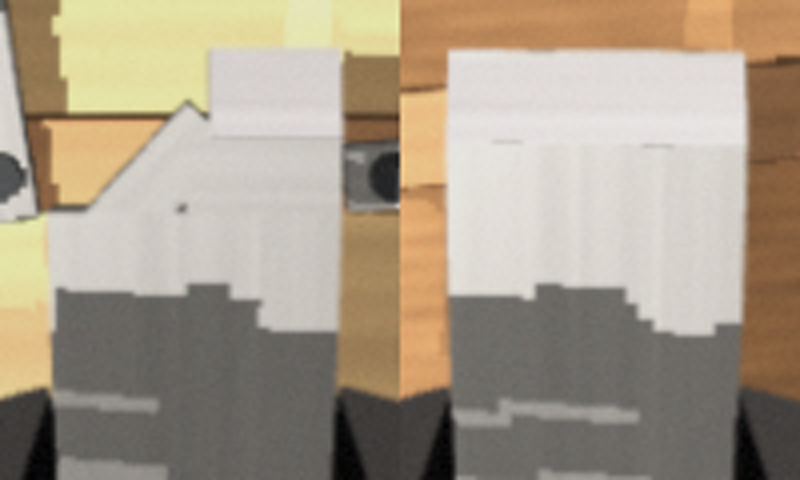

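```bash
python3 - <<'E'
from h import *
np.set_printoptions(precision=4,suppress=True)
o={'tool_pos':np.zeros(3),'ee_rot':np.zeros(3)}
f=lambda l:np.array(l)/4+[235-.4,140-.4]
# tool z of bevel-line (top face): underside 0.5mm / 3mm behind TCP, top 6 mm more
print(onz('wrist',f([(342,135)]),-.0065,o),onz('wrist',f([(448,141),(744,146)]),-.009,o))
print(onz('wrist',f([(342,48)]),-.0005,o),onz('wrist',f([(448,51),(744,54)]),-.003,o))
E
```

```text
[[ 0.02   -0.047  -0.0065]] [[ 0.0339 -0.0467 -0.009 ]
 [ 0.077  -0.0469 -0.009 ]]
[[ 0.0204 -0.0583 -0.0005]] [[ 0.0348 -0.0583 -0.003 ]
 [ 0.0788 -0.0595 -0.003 ]]
```

The new blade sits in the jaws the same as the old one (within about 1 mm), so the seat target is the old grip pose. Carry it over.

```bash
python3 -m inch '-2 -0.2 0 0 1;-5 -0.5 0 0 1;-8.5 -0.9 0 0 1;-12 -1.3 0 0 1;-15.5 -1.6 0 0 1;-19 -2 0 0 1;-22.5 -2.4 0 0 1;-26 -2.8 0 0 1;-29.5 -3.1 0 0 1;-33 -3.5 0 0 1;-36 -3.8 0 -0.008 1;-38.5 -4.1 0 -0.008 1;-39.2 -4.1 0 -0.008 1;-39.2 -4.1 0 -0.008 1;-39.2 -4.1 0 -0.008 1;-39.2 -4.1 0 -0.008 1'; python3 - <<'E'
from h import *
o=robot.get_obs();p,d=robot.snapshot('wrist');cv2.imwrite('pics/w11.png',p);print(o['tool_pos'],o['ee_rot'],o['width'],o['wrist_force'])
print(move([.5233,.087,.040],-1.522))
E
```

```text
time: 17.88
tool_pos: [0.5224, 0.0856, 0.1042]
ee_rot: [-3.133, 0.003, -1.523]
wrist_force: [-0.3, 0.1, -1.3]
width: 0.0395
[0.52242617 0.08563013 0.10421513] [-3.13274804e+00  3.01898665e-03 -1.52278415e+00] 0.039514059913955075 [-0.30632038  0.1425288  -1.30118708]
(array([-0.13, -0.02,  6.45]), np.float64(-0.001))
```

View pics/w11.png

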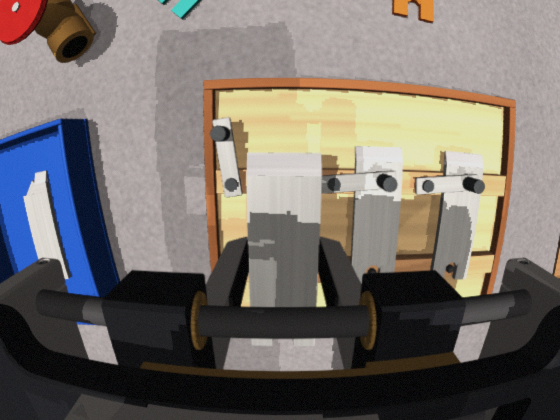

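```bash
python3 -m inch '-0.1 0 1.5 0 1;-0.1 0 3.5 0 1;-0.1 0 5.5 0 1;-0.1 0 6.8 0 1;-0.1 0 7.3 0 1;-0.1 0 7.3 0 1;-0.1 0 7.3 0 1;-0.1 0 7.3 0 1'; python3 - <<'E'
from h import *
o=robot.get_obs();print(o['tool_pos'],o['ee_rot'],o['width'],o['wrist_force'])
p,d=robot.snapshot('wrist');cv2.imwrite('pics/w12.png',p)
for n in ['side','scene']:
    p,d=robot.snapshot(n);cv2.imwrite(f'pics/{n}12.png',p)
q=cv2.imread('pics/side12.png');cv2.imwrite('pics/s12.png',cv2.resize(q[190:310,230:380],None,fx=4.7,fy=4.7,interpolation=cv2.INTER_CUBIC))
print(move([.5233,.087,.017],-1.522))
E
```

```text
time: 18.6
tool_pos: [0.5243, 0.0863, 0.0329]
ee_rot: [-3.13, 0.003, -1.524]
wrist_force: [0.4, 0.7, -0.9]
width: 0.0393
[0.52434907 0.0863217  0.03285938] [-3.12969074  0.0031741  -1.52410993] 0.03928498017309009 [ 0.38170179  0.69316809 -0.91965257]
(array([-0.03,  0.1 ,  1.58]), np.float64(-0.001))
```

View pics/s12.png

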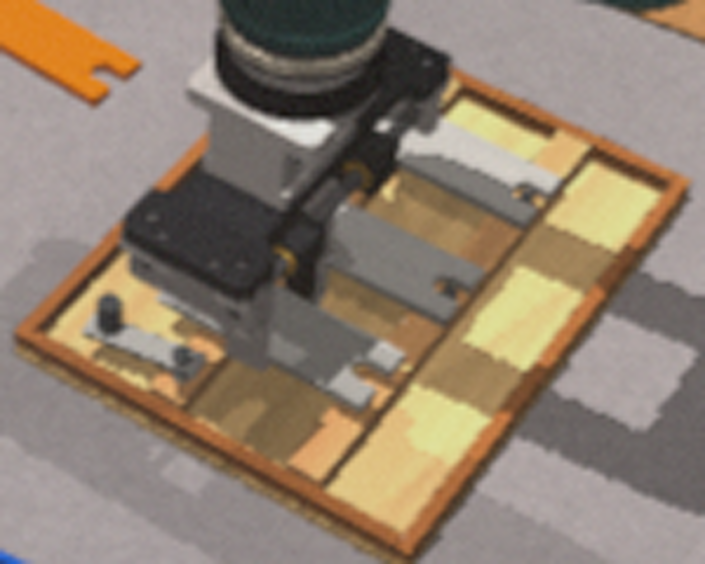

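View pics/w12.png

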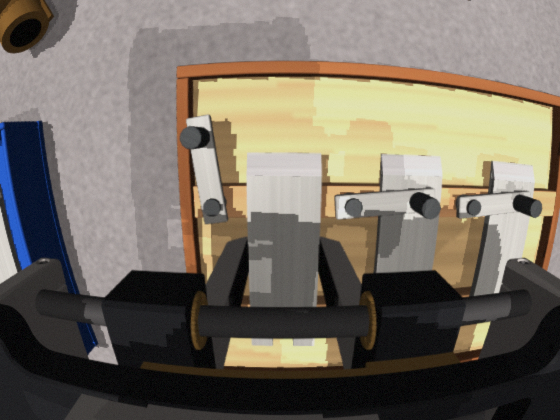

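The blade is parallel to its seat, and the side view shows the notch above the pin. Lower it gently.

```bash
python3 -m inch '0 0.08 0.3 0 1;0 0.08 0.6 0 1;0 0.08 0.8 0 1;0 0.08 1 0 1;0 0.08 1.1 0 1;0 0.08 1.1 0 1;0 0.08 1.1 0 1'; sleep 0; python3 -m inch '0 0 0.08 0 1;0 0 0.15 0 1;0 0 0.15 0 1;0 0 0.15 0 1'
```

```text
time: 19.33
tool_pos: [0.5234, 0.0867, 0.0216]
ee_rot: [-3.13, 0.003, -1.523]
wrist_force: [0.1, -0.8, -2.5]
width: 0.0394
time: 19.67
tool_pos: [0.5234, 0.0867, 0.0201]
ee_rot: [-3.13, 0.003, -1.523]
wrist_force: [-0.5, -0.8, -1.8]
width: 0.0394
```

```bash
python3 -m inch '0 0 0.06 0 1;0 0 0.12 0 1;0 0 0.12 0 1;0 0 0.12 0 1';  python3 -c "
from h import *
o=robot.get_obs();print(o['tool_pos'],o['wrist_force'],o['wrist_torque'])"
```

```text
time: 20.0
tool_pos: [0.5235, 0.0867, 0.0189]
ee_rot: [-3.13, 0.003, -1.523]
wrist_force: [0.0, 0.3, -1.9]
width: 0.0395
[0.52347728 0.08671499 0.01892943] [ 0.00368241  0.34159239 -1.8589517 ] [0.00860928 0.01445219 0.00627785]
```

```bash
python3 -m inch '0 0 0.06 0 1;0 0 0.1 0 1;0 0 0.1 0 1;0 0 0.1 0 1';  python3 -c "
from h import *
o=robot.get_obs();print(o['tool_pos'],o['wrist_force'],o['wrist_torque'])"
```

```text
time: 20.33
tool_pos: [0.5235, 0.0867, 0.0189]
ee_rot: [-3.13, 0.003, -1.523]
wrist_force: [-3.4, -1.1, 4.9]
width: 0.0398
[0.52352579 0.08673765 0.01890647] [-3.36996657 -1.12584593  4.9054065 ] [-0.10291672  0.66066286  0.02726635]
```

Contact came at the height expected for the bearer, about 5 mm lower than if it were riding on the pin. Release and lift.

```bash
python3 -m inch '0 0 0 0 0.5;0 0 0 0 0.45;0 0 0 0 0.4;0 0 0 0 0.36;0 0 0 0 0.36;0 0 -1 0 0.36;0 0 -3 0 0.36;0 0 -6 0 0.36;0 0 -9 0 0.5;0 0 -9 0 0.68;0 0 -9 0 0.68;0 0 -9 0 0.68'; python3 - <<'E'
from h import *
o=robot.get_obs();p,d=robot.snapshot('wrist');cv2.imwrite('pics/w13.png',p);np.save('pics/w13.npy',o,allow_pickle=True);print(o['tool_pos'],o['ee_rot'],o['width'])
cv2.imwrite("pics/w13a.png",cv2.resize(p[100:350,170:370],None,fx=2.4,fy=2.4,interpolation=cv2.INTER_CUBIC))
q,d=robot.snapshot('side');cv2.imwrite('pics/s13.png',cv2.resize(q[190:310,230:380],None,fx=4.7,fy=4.7,interpolation=cv2.INTER_CUBIC))
E
```

```text
time: 21.33
tool_pos: [0.5222, 0.0864, 0.1088]
ee_rot: [-3.13, 0.003, -1.523]
wrist_force: [0.5, 0.5, -0.9]
width: 0.0368
[0.52221846 0.08638836 0.1088062 ] [-3.13003702  0.00313274 -1.5233143 ] 0.036754275729502774
```

View pics/w13a.png

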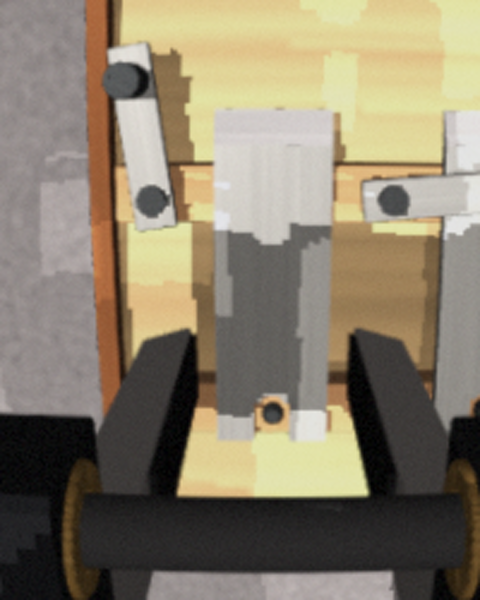

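View pics/s13.png

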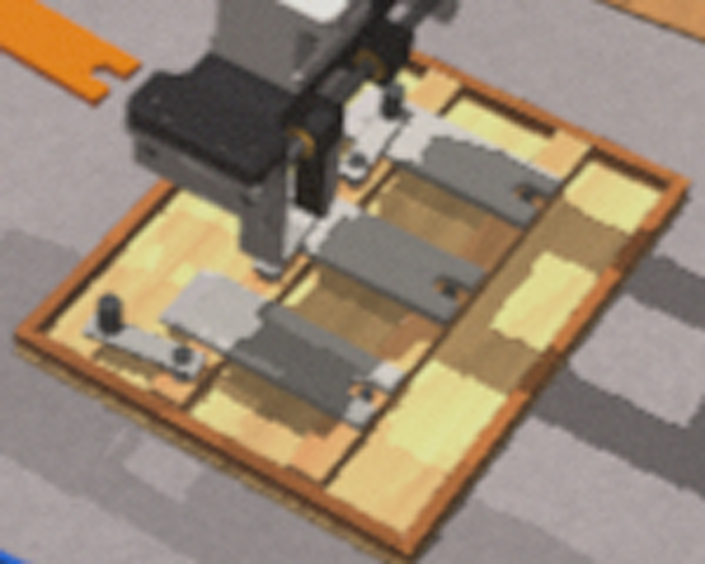

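The new blade is seated with the pin mid-notch, lying flat and parallel. Next: the button. I'll measure its stud at (222,133).

```bash
python3 - <<'E'
from h import *
o=np.load('pics/w13.npy',allow_pickle=True).item()
S=onz('wrist',np.array([(124,80),(151,201),(273,412)])/2.4+[170-.3,100-.3],.055,o);print(S)
print(onz('wrist',np.array([(151,201)])/2.4+[170-.3,100-.3],.037,o),onz('wrist',np.array([(273,412)])/2.4+[170-.3,100-.3],.027,o))
print(move([.590,.1332,.10],.075),move([.590,.1332,.041],.075))
E
```

```text
[[0.58925156 0.13409351 0.055     ]
 [0.55270317 0.12479915 0.055     ]
 [0.485444   0.0843519  0.055     ]]
[[0.54986496 0.12757783 0.037     ]] [[0.47295482 0.08381877 0.027     ]]
(array([-4.35, -7.08,  0.8 ]), np.float64(-1.598)) (array([-4.34, -7.03,  6.7 ]), np.float64(-1.598))
```

Stud at (0.590, 0.1335), which agrees with where I left it. Go there with the jaws along the bar.

```bash
python3 -m inch '-0.3 -0.5 0 -0.12 0.68;-0.6 -1 0 -0.24 0.68;-1 -1.6 0 -0.36 0.68;-1.4 -2.2 0 -0.48 0.68;-1.8 -2.9 0 -0.6 0.68;-2.2 -3.5 0 -0.72 0.68;-2.6 -4.2 0 -0.84 0.68;-3 -4.9 0 -0.96 0.68;-3.4 -5.5 0 -1.08 0.68;-3.8 -6.2 0 -1.2 0.68;-4.2 -6.8 0 -1.32 0.68;-4.3 -7 0 -1.44 0.68;-4.3 -7 0.5 -1.56 0.68;-4.3 -7 1.5 -1.6 0.68;-4.3 -7 2.5 -1.6 0.68;-4.3 -7 2.5 -1.6 0.68;-4.3 -7 2.5 -1.6 0.68'; python3 - <<'E'
from h import *
o=robot.get_obs();p,d=robot.snapshot('wrist');cv2.imwrite('pics/w14.png',p);print(o['tool_pos'],o['ee_rot'],o['width'])
print(move([.590,.1334,.041],.075))
E
```

```text
time: 22.85
tool_pos: [0.5881, 0.1325, 0.0808]
ee_rot: [-3.139, -0.004, 0.076]
wrist_force: [0.0, 0.7, -0.3]
width: 0.0301
[0.58806169 0.132472   0.08077216] [-3.1389577  -0.00439701  0.0755478 ] 0.030080262672607973
(array([ 0.1 , -0.06,  4.09]), np.float64(0.001))
```

View pics/w14.png

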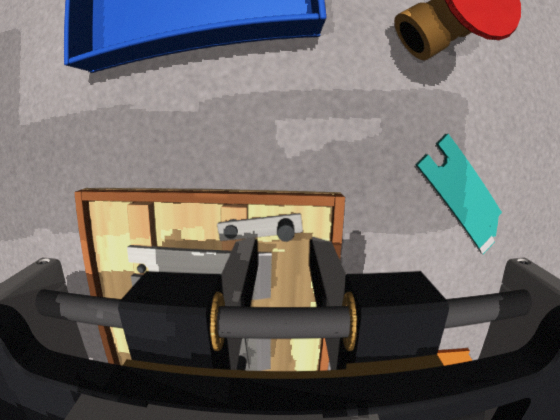

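```bash
python3 -m inch '0.1 -0.06 1 0 0.68;0.1 -0.06 2 0 0.68;0.1 -0.06 3 0 0.68;0.1 -0.06 3.8 0 0.68;0.1 -0.06 4 0 0.68;0.1 -0.06 4 0 0.68;0.1 -0.06 4 0 0.68;0.1 -0.06 4 0 0.9;0.1 -0.06 4 0 1;0.1 -0.06 4 0 1;0.1 -0.06 4 0 1;0.1 -0.06 4 0 1';  python3 -c "
from h import *
o=robot.get_obs();print(o['tool_pos'],o['ee_rot'],o['wrist_torque'])
T=tool(o)[:3,:3]
c=np.array([.5512,.1284,0])
r=np.array([*o['tool_pos'][:2],0])-c;a0=np.arctan2(r[1],r[0]);print(np.linalg.norm(r),a0)
t=-np.pi/2+.049-a0;print(t)
for a in np.r_[np.arange(-.12,t,-.12),t,t-.05]:
  q=R.from_euler('z',a).apply(r);d=T.T@(q-r)*100;print(np.round(d,2),-round(a,2))
"
```

```text
time: 23.9
tool_pos: [0.5898, 0.1334, 0.0426]
ee_rot: [-3.139, -0.006, 0.076]
wrist_force: [-2.3, 0.3, 1.9]
width: 0.0106
[0.58976815 0.13339651 0.0425593 ] [-3.13880818 -0.00626025  0.0757673 ] [-0.09408061  0.3711251   0.00998984]
0.038890449301577625 0.12883259427679788
-1.6506289210716945
[-0.    0.47 -0.  ] 0.12
[-0.06  0.93 -0.  ] 0.24
[-0.18  1.38 -0.  ] 0.36
[-0.34  1.82 -0.01] 0.48
[-0.56  2.23 -0.01] 0.6
[-0.83  2.61 -0.01] 0.72
[-1.14  2.96 -0.02] 0.84
[-1.49  3.27 -0.02] 0.96
[-1.87  3.53 -0.02] 1.08
[-2.28  3.75 -0.02] 1.2
[-2.72  3.92 -0.03] 1.32
[-3.17  4.03 -0.03] 1.44
[-3.64  4.09 -0.03] 1.56
[-3.99  4.09 -0.04] 1.65
[-4.18  4.08 -0.04] 1.7
```

```bash
python3 -c "
from h import *
o=robot.get_obs();T=tool(o)[:3,:3]
p=o['tool_pos'][:2];e=np.array([.5552,.0885])
M=lambda a:np.array([[np.cos(a),-np.sin(a)],[np.sin(a),np.cos(a)]])
r=np.linalg.solve(M(-1.6)-np.eye(2),e-p);print(np.linalg.norm(r),p-r)
for a in np.r_[-np.arange(.12,1.6,.12),-1.6,-1.64]:
  d=T.T@np.r_[M(a)@r-r,0]*100;print(np.round(d,2),-round(a,2))
"
```

```text
0.03949407240210165 [0.550682  0.1277348]
[ 0.    0.47 -0.  ] 0.12
[-0.05  0.94 -0.  ] 0.24
[-0.16  1.41 -0.  ] 0.36
[-0.32  1.85 -0.01] 0.48
[-0.54  2.27 -0.01] 0.6
[-0.8   2.66 -0.01] 0.72
[-1.11  3.02 -0.02] 0.84
[-1.46  3.34 -0.02] 0.96
[-1.85  3.62 -0.02] 1.08
[-2.26  3.84 -0.02] 1.2
[-2.7   4.02 -0.03] 1.32
[-3.16  4.14 -0.03] 1.44
[-3.63  4.21 -0.03] 1.56
[-3.79  4.22 -0.04] 1.6
[-3.94  4.22 -0.04] 1.64
```

```bash
python3 -m inch '0 0.47 0 0.12 1;-0.05 0.94 0 0.24 1;-0.16 1.4 0 0.36 1;-0.32 1.85 0 0.48 1;-0.54 2.27 0 0.6 1;-0.8 2.66 0 0.72 1;-1.11 3.02 0 0.84 1;-1.46 3.34 0 0.96 1;-1.85 3.62 0 1.08 1;-2.26 3.84 0 1.2 1;-2.7 4.02 0 1.32 1;-3.16 4.14 0 1.44 1;-3.63 4.21 0 1.56 1;-3.85 4.22 0 1.6 1;-3.95 4.22 0 1.61 1;-3.95 4.22 0 1.61 1;-3.95 4.22 0 1.61 1'; python3 -c "
from h import *
o=robot.get_obs();print(o['tool_pos'],o['ee_rot'],o['wrist_force'],o['wrist_torque'])"
```

```text
time: 25.32
tool_pos: [0.5541, 0.0884, 0.0426]
ee_rot: [-3.134, 0.003, -1.533]
wrist_force: [0.9, 0.2, 0.6]
width: 0.011
[0.55411618 0.08841864 0.04256891] [-3.13421078e+00  3.11548467e-03 -1.53321054e+00] [0.89374904 0.15885182 0.58719814] [ 0.04007606 -0.10599462  0.00538715]
```

```bash
python3 -m inch '0 0.15 0 0 1;0 0.15 0 0 1;0 0.15 0 0 1'; python3 -m inch '0 0.15 0 0 1;0 0.15 0 0 1;0 0.15 0 0 1'
```

```text
time: 25.57
tool_pos: [0.5533, 0.0883, 0.0426]
ee_rot: [-3.133, 0.003, -1.533]
wrist_force: [2.9, -0.1, -0.9]
width: 0.011
time: 25.82
tool_pos: [0.5524, 0.0882, 0.0426]
ee_rot: [-3.131, 0.003, -1.533]
wrist_force: [3.6, 0.3, -2.0]
width: 0.011
```

```bash
python3 -m inch '0 0 0 0 0.68;0 0 0 0 0.68;0 0 0 0 0.68;0 0 -2 0 0.68;0 0 -5 0 0.68;-2 8 -9 0 0.68;-4 8 -14 0 0.68;-4 8 -16 0 0.68;-4 8 -16 0 0.68;-4 8 -16 0 0.68'; python3 - <<'E'
from h import *
o=robot.get_obs();p,d=robot.snapshot('wrist');cv2.imwrite('pics/w15.png',p);np.save('pics/w15.npy',o,allow_pickle=True);print(o['tool_pos'],o['ee_rot'],o['width'])
cv2.imwrite("pics/w15a.png",cv2.resize(p[30:230,190:450],None,fx=3,fy=3,interpolation=cv2.INTER_CUBIC))
E
```

```text
time: 26.65
tool_pos: [0.4701, 0.1261, 0.2087]
ee_rot: [-3.121, 0.005, -1.531]
wrist_force: [0.0, -0.5, 0.3]
width: 0.0298
[0.47014089 0.12608835 0.20865014] [-3.1209233   0.00466108 -1.5309149 ] 0.0298334189075049
```

View pics/w15.png

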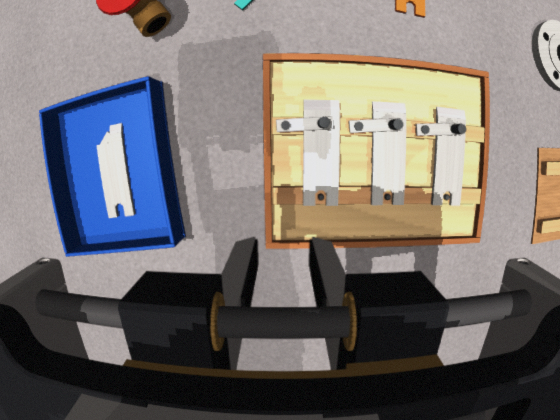

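View pics/w15a.png

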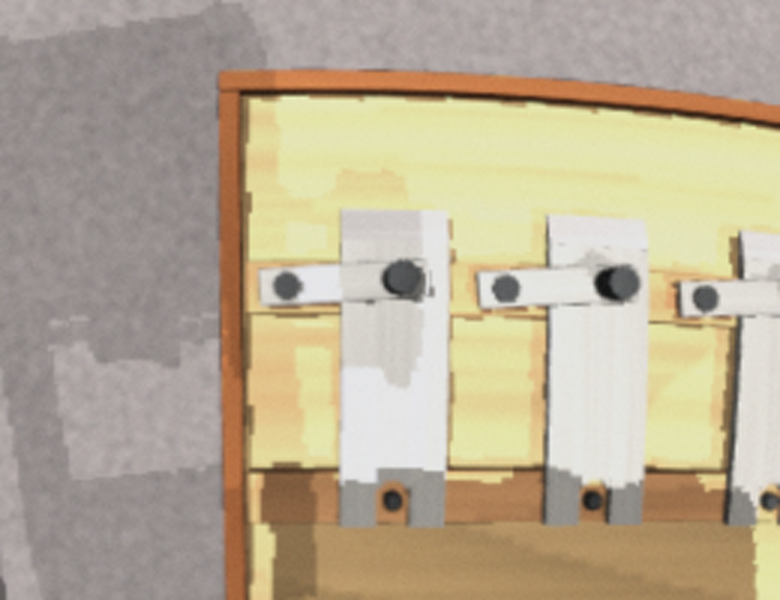

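All three buttons lie across their blades. Now check that button 1 is square, using the bar and stud angles against button 2.

```bash
python3 - <<'E'
from h import *
o=np.load('pics/w15.npy',allow_pickle=True).item()
p=cv2.imread('pics/w15.png');c=p[100:150,260:480]
cv2.imwrite('pics/w15b.png',cv2.resize(c[10:45,5:155],None,fx=5.3,fy=5.3,interpolation=cv2.INTER_CUBIC))
f=lambda l:np.array(l)/3+[190-.3,30-.3]
S=onz('wrist',f([(403,276),(620,281)]),.055,o);V=onz('wrist',f([(287,285),(506,288)]),.037,o);N=onz('wrist',f([(393,500),(593,500)]),.027,o)
print(S[:,:2],V[:,:2],N[:,:2])
for s,v in zip(S,V): d=s-v;print(np.arctan2(d[1],d[0])+np.pi/2,np.linalg.norm(d[:2]))
B=onz('wrist',f([(341,210),(447,211),(341,524),(443,525),(548,215),(646,220),(546,522),(641,522)]),.028,o)[:,:2]
for a,b in [(0,2),(1,3),(4,6),(5,7)]:
  d=B[a]-B[b];print('edge yaw',np.arctan2(d[1],d[0]),np.linalg.norm(d))
E
```

```text
[[0.55438357 0.08834966]
 [0.55905992 0.01070197]] [[0.54996388 0.12759671]
 [0.55373014 0.04823248]] [[0.47173724 0.08420712]
 [0.47551666 0.00514747]]
0.11213968040421873 0.039495117992303194
0.1410687218112776 0.03790706825542724
edge yaw 0.047000065223483566 0.11745190423463432
edge yaw 0.045329582977990446 0.11838014141922873
edge yaw 0.06267882356911574 0.11745531355017803
edge yaw 0.06304157988736725 0.11808930964604687
```

View pics/w15b.png

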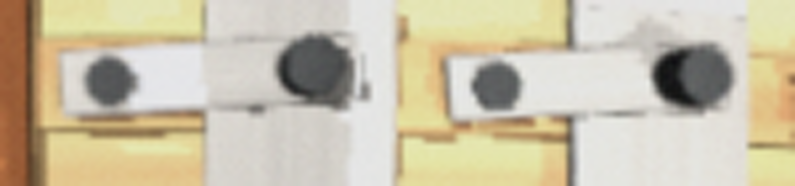

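```bash
python3 - <<'E'
from h import *
o=np.load('pics/w1.npy',allow_pickle=True).item()
B=onz('wrist',np.r_[np.array([(490,64),(490,537),(330,64),(334,537)])/4.4+[185-.4,95-.4],np.array([(103,64),(97,537)])/4.4+[310-.4,95-.4]],.028,o)[:,:2]
for a,b in [(0,1),(2,3),(4,5)]:
  d=B[a]-B[b];print(np.arctan2(d[1],d[0]))
q,d=robot.snapshot('side');cv2.imwrite('pics/s15.png',q);q,d=robot.snapshot('scene');cv2.imwrite('pics/c15.png',q)
cv2.imwrite('pics/c15a.png',cv2.resize(q[120:290,50:400],None,fx=2.2,fy=2.2,interpolation=cv2.INTER_CUBIC))
E
```

```text
0.05420840152030208
0.046270393625682894
0.058101759043933596
```

View pics/c15a.png

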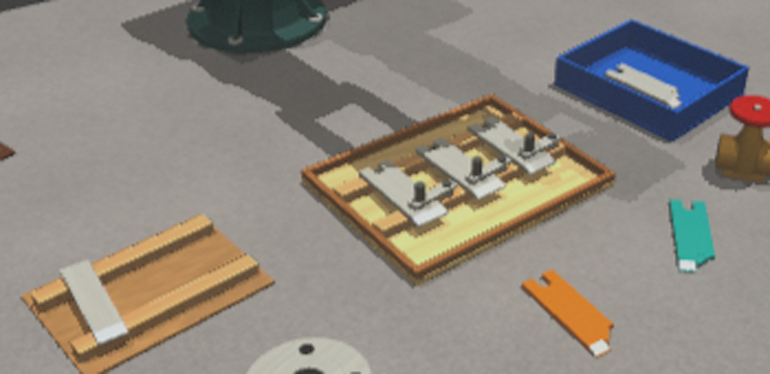

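View pics/s15.png

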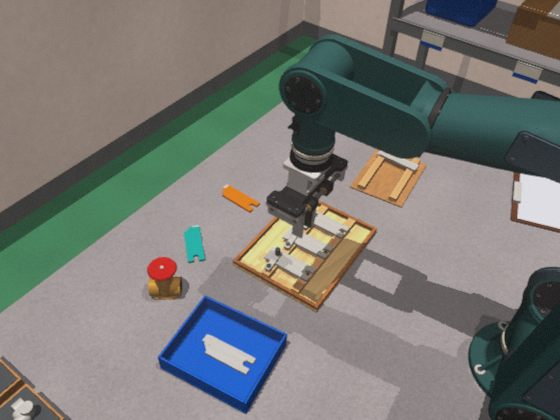

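Blade 2 is unmoved within measuring error: it already read 0.054–0.058 rad before I touched anything. The broken blade is flat in the bin, all three seats are filled and locked, the other objects are untouched, and the arm is clear. Handing in.

```bash
python3 -c "
from bench import robot
print(robot.close_job())"
```

```text
the job is handed in; nothing more can be done
None
```

The job is done and handed in, at about 27 s of the 72 s allowed. The interface gave no verdict.

**What I did:** The broken blade was in seat 1, the seat nearest the bin. I turned button 1 aside by its stud, took that blade out and laid it flat in the blue bin. I then took the notched new blade from the packing, laid it in seat 1 and turned the button back across it.

**Last checks:**
- **New blade:** it touched down at the bearer's height, not on the pin. The pin shows mid-notch. The blade's angle is 0.046 rad against the case's 0.049.
- **Button 1:** it looks parallel to button 2. Their stud angles read 0.11 and 0.14 rad from one view, both with the same bias from the camera angle. I felt no hard stop when pushing it home, only a rise to 3.6 N, so I relied on the picture for squareness.
- **Everything else:** the other two buttons look locked, and I saw no change in the other spare, valve, flange or look-alikes. Sound blade 2 read 0.063 rad at the end against 0.054–0.058 before; I take that as measuring error, because I never touched it.

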